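Snap the filled food tubs shut

TASK

The two large food tubs are filled with portion pots: press their hinged covers down until they snap fully shut and stay shut. The small tub is still to be filled, so leave its cover standing open.

Things in the scene. Friction and masses are not known exactly. Their poses are not given: they have to be found in the camera images.
- large_cover_1 (a point): White cover of a large blue tub, 160 mm along the hinge, 125 mm from hinge to free edge plus a 15 mm thumb lip. Point: middle of the hinge line, 75 mm above the table. Axes turn with the cover: y along the hinge, -x from hinge to free edge, z its outer normal, upright when shut. Starts open 0.6 to 0.82 rad above level (0 = shut); shut, its top lies 83 mm above the table. The tub is fixed.
- large_cover_2 (a point): The other large tub's cover: same sizes, point and axes. A stiff hinge holds a cover where it stands. Pressed straight down at mid-width, 75 mm (level) from the hinge line, it gives way easily to 0.36 rad, then resists with up to about 12 N and springs back if let go; from about 0.15 rad it snaps down and stays shut. Free edges face the robot; each tub is turned up to 0.35 rad.
- small_cover (a point): White cover of the small, empty blue tub: 90 mm along the hinge, 90 mm from hinge to free edge. Point (75 mm above the table) and axes as for the large covers. Open 0.6 to 0.82 rad; snaps shut the same way, with less force. The three tubs, all fixed and 75 mm high, stand in a row in any order, about 300 mm apart; a jar and a bottle up to 100 mm tall stand between them.
There are look-alikes about, which are no part of the job. Leave any pink or yellow look-alike of the part that bears small_cover alone.

How it is judged:
By the outcome, as a careful person would: the job done as asked, in the order asked, and still so for the second after the job is handed in, with the robot touching nothing.
It also fails if it takes over 40 s, if anything falls off the work surface, if the arm or the gripper's body presses on something with over 40 N, if the wrist force passes 120 N, or if a joint passes its speed limit or range.

ROBOT

A 6-joint arm with a two-finger parallel gripper is mounted at the origin on the work surface. World frame = base frame: x ahead of the robot, y to its left, z up, the work surface at z = 0. Lengths are in mm, angles in rad, forces in N, time in s.
With the tool pointing down it reaches from about 400 to 925 mm from the base axis. Payload 12.5 kg.
Tool frame: the origin (TCP) lies on the centre line of the jaws, within the pads' length; the fingertips stand 14 mm ahead of it and the grasp point (between the pads) lies 5 mm behind it; z points along the fingers, x is the direction in which the jaws open and shut, and the axes are right-handed (so a half turn about z gives the same grasp; the last joint's range is limited). The gripper opens to 95 mm and grips with 3 to 60 N. Pads are 20 mm wide; open, the fingers measure 119 mm over their backs; the gripper's body (75 mm by 180 mm) begins 59 mm behind the grasp point.
Start: joints at [-1.264, 0.491, 1.559, -0, 1.092, -0.106], TCP at [250.758, -572.508, 228.661] pointing down, gripper open.
Joint ranges: [-3.1, 3.1], [-0.84, 2.19], [0.05, 2.79], [-1.13, 4.28], [0.06, 2.93], [-2.69, 2.69]. Speed limits (rad/s): [2.22, 2.22, 2.79, 3.14, 3.14, 3.14].

INTERFACE

Orientations are given as [roll, pitch, yaw] about the fixed x, y, z axes, in that order (R = Rz(yaw) Ry(pitch) Rx(roll)).
In Python, from cell import state, read_camera, job_done gives the robot as it stands.
- The arm moves only by the shell command python3 -m handwheel 'ROWS'. ROWS is JSON, a list of rows, each an object of numbers: "hand": the finger opening in m, from 0 to 0.0951; "x", "y", "z": the shift along the world's x, y, z in m; "spin": the turn about the world's z in units of 5 degrees (1.0 is 5 degrees). In form: [{"hand": .., "x": .., "y": .., "z": .., "spin": ..}, ...]. A call has 1 to 20 rows; each row is the pose to reach, as a shift and turn from the pose commanded when the call began; what a row does not reach only later rows make up. A row lasts 1/12 s, in which the tool goes at most 41.7 mm and 7.16 degrees, less where a joint would pass 70% of its speed; a pose out of reach is approached as far as the arm can. A call with a gripper value outside its range is refused whole. The fingers move at their own pace and stop on an object; the grip force is fixed at half the most. Time passes only in rows, so rows that repeat a pose let the fingers close. It gives the time, the measured TCP pose, the force and the opening at its end, in the units of the state.
- state(): the state, without advancing time (a new reading comes with each control period).
- read_camera(name): name is "scene" or "top" or "wrist"; returns a dict with "img" (384x512x3 uint8, red, green, blue), "fx", "fy", "cx", "cy" (pixels), "T" (4x4, takes a point from camera to world coordinates). Camera axes: x right, y down, z forward; pixel columns grow to the right and rows downward; lengths in mm; the calibration is good to about 2 mm. The wrist camera is an equidistant fisheye: a pixel r from the principal point sees the ray r / f radians off the axis. A picture is of the moment at which its call begins. There is no depth.
- job_done(): hands the job in, once; it reports no verdict.
The state is a dict: "t": time; "joints": joint angles; "qvel": joint speeds; "tau": joint torques, N m; "eef_pos": TCP position; "tcp_rot": TCP orientation; "ft_force": force on the tool from outside, world axes, zero at the start; "moment": the same for the moment, N m; "opening": opening from 0.0 (shut) to 1.0 (fully open).
Only numpy, scipy, OpenCV 4.12 (cv2) and the standard library are available. Lean on these libraries where they do the work, as an engineer would, in place of code of your own. Each camera call takes 0.05 s, during which the arm holds its last target. There are 200 camera calls.

## Working session

There is one attempt and no reset: what is moved stays moved. The work goes in short steps, Python scripts to look and compute and a shell command to move; the robot and the scene stay as the last step left them, time stands still between calls to the robot, and variables do not carry over. Pictures are saved under pics/ and viewed, about 8 in all and at most 12, crops included, and the job is handed in when it is done.

```bash
mkdir -p pics
python3 - <<'E'
from cell import *
import cv2,numpy as np
for n in("top","scene"):
    c=read_camera(n);np.savez(f"pics/{n}0.npz",**c);cv2.imwrite(f"pics/{n}0.png",cv2.resize(c["img"][:,:,::-1],(800,600),interpolation=cv2.INTER_CUBIC))
    print(n,c["fx"],c["cx"],c["cy"],np.round(c["T"],3).tolist())
print(state())
E
```

```text
top 491.93936633756465 257.6487398577746 186.91736789365916 [[-0.012, -0.988, 0.157, 399.755], [-1.0, 0.013, 0.008, -46.86], [-0.01, -0.156, -0.988, 1195.131], [0.0, 0.0, 0.0, 1.0]]
scene 400.37818036209467 254.02260732049763 197.33908558650936 [[-0.875, 0.255, -0.411, 998.883], [0.483, 0.491, -0.725, 717.208], [0.017, -0.833, -0.552, 661.469], [0.0, 0.0, 0.0, 1.0]]
{'t': 0.1, 'joints': array([-1.26357642e+00,  4.91439791e-01,  1.55936679e+00,  5.12679574e-08,
        1.09165910e+00, -1.05582394e-01]), 'qvel': array([-0.00010353, -0.00025743, -0.00267376, -0.00019366,  0.00025158,
       -0.00220236]), 'tau': array([ 2.85730915e-03, -6.13623190e+01, -2.58605361e+01,  6.94219116e-02,
        4.69951797e-02, -5.40285077e-05]), 'eef_pos': array([ 250.7117413 , -572.31231801,  228.16460876]), 'tcp_rot': array([-3.14150060e+00,  8.68165157e-04, -1.15799401e+00]), 'ft_force': array([-0.01396026,  0.01265815, -0.42599691]), 'moment': array([-0.02502488, -0.03913429, -0.0161207 ]), 'opening': 0.9987021431065718}
```

View pics/top0.png

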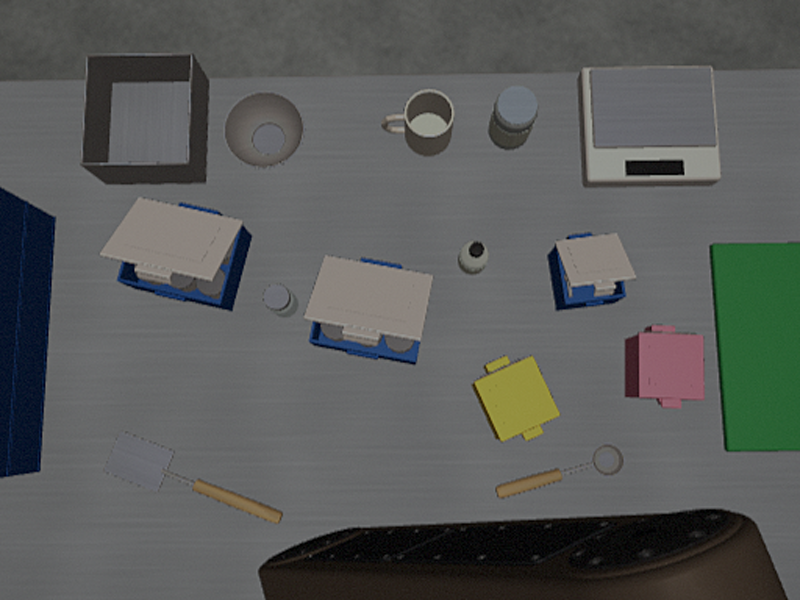

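View pics/scene0.png

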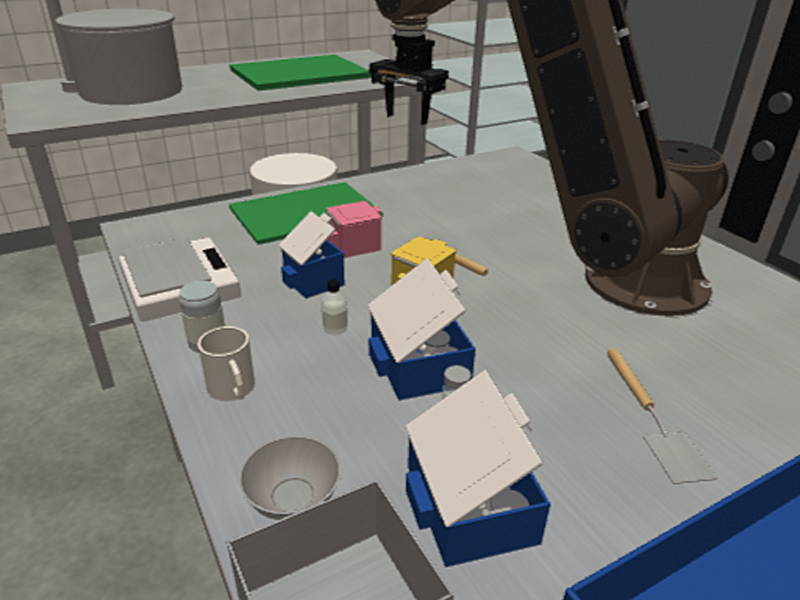

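The top view shows the large tubs at about (180,255) and (370,310), with pots in both. The small blue tub is at (592,270), and the yellow (515,398) and pink (670,365) look-alikes are to be left alone. The jar is at (278,297) and the bottle at (473,257). The hinges are on the far side (upper in the image).

```bash
cat > h.py <<'E'
import numpy as np,cv2
def ray(c,p):
    d=c["T"][:3,:3]@np.array([(p[0]-c["cx"])/c["fx"],(p[1]-c["cy"])/c["fy"],1]);return c["T"][:3,3],d/np.linalg.norm(d)
def onz(c,p,z):
    o,d=ray(c,p);return o+d*(z-o[2])/d[2]
def covers(c):
    im=c["img"].astype(int);r,g,b=im[...,0],im[...,1],im[...,2]
    m=((r>125)&(r-b>6)&(r-b<45)).astype(np.uint8)
    m=cv2.morphologyEx(m,cv2.MORPH_OPEN,np.ones((3,3)))
    out=[]
    for k in cv2.findContours(m,0,1)[0]:
        if cv2.contourArea(k)<500: continue
        h=cv2.convexHull(k); out.append((cv2.contourArea(k),cv2.approxPolyDP(h,5,True)[:,0].tolist()))
    return m,out
E
python3 - <<'E'
from h import *
for n in("top","scene"):
    c=np.load(f"pics/{n}0.npz");m,o=covers(c)
    for a in o:print(n,a)
c=np.load("pics/top0.npz")
k=.64
for nm,P in dict(A=[(138,198),(243,222)],B=[(325,256),(433,274)],S=[(556,243),(621,233)]).items():
    q=[onz(c,(p[0]*k,p[1]*k),80) for p in P];d=q[1]-q[0]
    print(nm,np.round(q),"len",np.linalg.norm(d).round(),"yaw",np.arctan2(d[0],-d[1]).round(3), (q[0]+q[1])[:2]/2)
print("jar",onz(c,(278*k,290*k),80),"bottle",onz(c,(476*k,248*k),90))
E
```

```text
top (1671.5, [[409, 213], [449, 215], [449, 255], [424, 260], [409, 253]])
top (2907.0, [[207, 165], [276, 176], [269, 215], [195, 203]])
top (1132.5, [[394, 150], [405, 177], [387, 184], [365, 180], [356, 155]])
top (2917.5, [[65, 160], [88, 127], [153, 141], [135, 178], [88, 173]])
scene (864.5, [[207, 296], [211, 306], [203, 321], [175, 327], [165, 320], [166, 303], [176, 292], [191, 287]])
scene (4831.0, [[311, 237], [338, 267], [345, 296], [285, 336], [260, 271]])
scene (891.0, [[84, 208], [94, 240], [38, 270], [30, 267], [65, 212]])
scene (3279.0, [[0, 176], [41, 179], [58, 233], [26, 260], [0, 257]])
scene (2162.0, [[273, 167], [290, 178], [296, 199], [253, 231], [236, 194]])
scene (594.5, [[210, 138], [213, 148], [193, 168], [179, 158], [197, 136]])
scene (790.5, [[75, 123], [60, 125], [37, 112], [34, 98], [67, 88]])
scene (964.5, [[70, 87], [85, 85], [107, 106], [111, 129], [80, 134]])
scene (790.0, [[0, 84], [25, 144], [0, 148]])
scene (1352.0, [[166, 75], [160, 120], [129, 125], [108, 102], [106, 88], [122, 80]])
scene (2338.0, [[227, 72], [227, 108], [186, 118], [157, 109], [156, 97], [169, 79], [219, 67]])
scene (745.5, [[260, 62], [259, 102], [238, 105], [238, 65]])
scene (506.5, [[144, 14], [145, 30], [113, 32], [111, 16]])
scene (653.5, [[207, 10], [206, 25], [163, 28], [162, 12]])
scene (533.0, [[251, 18], [209, 24], [209, 9], [242, 7]])
A [[725. 358.  80.]
 [686. 199.  80.]] len 164.0 yaw -0.243 [705.21674663 278.93277537]
B [[632.  77.  80.]
 [603. -83.  80.]] len 162.0 yaw -0.181 [617.44280146  -3.08427834]
S [[ 647. -266.   80.]
 [ 661. -363.   80.]] len 98.0 yaw 0.142 [ 653.92358471 -314.10908225]
jar [581.95857921 145.67498724  80.        ] bottle [ 638.92076909 -146.25325305   90.        ]
```

```bash
python3 - <<'E'
from h import *
t=np.load("pics/top0.npz");s=np.load("pics/scene0.npz");k=.64
def tri(p,q):
    o1,d1=ray(t,p);o2,d2=ray(s,q);a=np.linalg.lstsq(np.c_[d1,-d2],o2-o1,rcond=None)[0]
    x,y=o1+a[0]*d1,o2+a[1]*d2;return np.round((x+y)/2),round(np.linalg.norm(x-y),1)
for n,p,q in[("B free+y",(195,203),(465*k,306*k)),("B free-y",(269,215),(427*k,261*k)),("B hinge+y",(207,165),(400*k,361*k)),
 ("A free+y",(101*k,257*k),(542*k,464*k)),("A free-y",(208*k,278*k),(486*k,372*k)),("A hinge+y",(138*k,198*k),(447*k,525*k)),
 ("A hinge-y",(243*k,222*k),(407*k,424*k)),("S free+y",(571*k,288*k),(335*k,222*k)),("S free-y",(634*k,277*k),(310*k,212*k))]:print(n,*tri(p,q))
E
python3 -m handwheel '[{"hand":0,"z":0.04},{"hand":0,"x":0.292,"y":0.582,"z":0.04},{"hand":0,"x":0.292,"y":0.582,"z":0.04},{"hand":0,"x":0.292,"y":0.582,"z":0.04},{"hand":0,"x":0.292,"y":0.582,"z":0.04},{"hand":0,"x":0.292,"y":0.582,"z":0.04},{"hand":0,"x":0.292,"y":0.582,"z":0.04},{"hand":0,"x":0.292,"y":0.582,"z":0.04},{"hand":0,"x":0.292,"y":0.582,"z":0.04},{"hand":0,"x":0.292,"y":0.582,"z":0.04},{"hand":0,"x":0.292,"y":0.582,"z":0.04},{"hand":0,"x":0.292,"y":0.582,"z":0.04},{"hand":0,"x":0.292,"y":0.582,"z":0.04},{"hand":0,"x":0.292,"y":0.582,"z":0.04},{"hand":0,"x":0.292,"y":0.582,"z":0.04},{"hand":0,"x":0.292,"y":0.582,"z":0.04},{"hand":0,"x":0.292,"y":0.582,"z":0.04},{"hand":0,"x":0.292,"y":0.582,"z":0.04},{"hand":0,"x":0.292,"y":0.582,"z":0.04},{"hand":0,"x":0.292,"y":0.582,"z":0.04}]'
```

```text
B free+y [531.  96. 157.] 0.1
B free-y [503. -61. 148.] 3.1
B hinge+y [630.  79.  78.] 0.3
A free+y [622. 382. 145.] 1.9
A free-y [589. 230. 151.] 1.1
A hinge+y [726. 359.  78.] 0.9
A hinge-y [686. 200.  78.] 0.6
S free+y [ 572. -273.  143.] 6.4
S free-y [ 587. -364.  129.] 3.7invalid input
```

```bash
python3 -m handwheel '[{"hand":0.0,"x":0.0,"y":0.0,"z":0.04,"spin":0.0},{"hand":0.0,"x":0.016,"y":0.033,"z":0.04,"spin":0.0},{"hand":0.0,"x":0.29,"y":0.582,"z":0.04,"spin":0.0},{"hand":0.0,"x":0.29,"y":0.582,"z":0.04,"spin":0.0},{"hand":0.0,"x":0.29,"y":0.582,"z":0.04,"spin":0.0},{"hand":0.0,"x":0.29,"y":0.582,"z":0.04,"spin":0.0},{"hand":0.0,"x":0.29,"y":0.582,"z":0.04,"spin":0.0},{"hand":0.0,"x":0.29,"y":0.582,"z":0.04,"spin":0.0},{"hand":0.0,"x":0.29,"y":0.582,"z":0.04,"spin":0.0},{"hand":0.0,"x":0.29,"y":0.582,"z":0.04,"spin":0.0},{"hand":0.0,"x":0.29,"y":0.582,"z":0.04,"spin":0.0},{"hand":0.0,"x":0.29,"y":0.582,"z":0.04,"spin":0.0},{"hand":0.0,"x":0.29,"y":0.582,"z":0.04,"spin":0.0},{"hand":0.0,"x":0.29,"y":0.582,"z":0.04,"spin":0.0},{"hand":0.0,"x":0.29,"y":0.582,"z":0.04,"spin":0.0},{"hand":0.0,"x":0.29,"y":0.582,"z":0.04,"spin":0.0},{"hand":0.0,"x":0.29,"y":0.582,"z":0.04,"spin":0.0},{"hand":0.0,"x":0.29,"y":0.582,"z":0.04,"spin":0.0},{"hand":0.0,"x":0.29,"y":0.582,"z":0.04,"spin":0.0},{"hand":0.0,"x":0.29,"y":0.582,"z":0.04,"spin":0.0}]'
```

```text
t: 1.77
eef_pos: [540.4, 9.3, 268.3]
tcp_rot: [3.141, 0.0, -1.158]
ft_force: [-0.8, -0.9, -0.6]
opening: 0.004
```

```bash
python3 -m handwheel '[{"hand":0.0,"x":0.0,"y":0.0,"z":-0.04,"spin":0.0},{"hand":0.0,"x":0.0,"y":0.0,"z":-0.08,"spin":0.0},{"hand":0.0,"x":0.0,"y":0.0,"z":-0.09,"spin":0.0},{"hand":0.0,"x":0.0,"y":0.0,"z":-0.1,"spin":0.0},{"hand":0.0,"x":0.0,"y":0.0,"z":-0.11,"spin":0.0},{"hand":0.0,"x":0.0,"y":0.0,"z":-0.12,"spin":0.0},{"hand":0.0,"x":0.0,"y":0.0,"z":-0.13,"spin":0.0}]'
python3 -m handwheel '[{"hand":0.0,"x":0.0,"y":0.0,"z":-0.007,"spin":0.0},{"hand":0.0,"x":0.0,"y":0.0,"z":-0.014,"spin":0.0},{"hand":0.0,"x":0.0,"y":0.0,"z":-0.02,"spin":0.0},{"hand":0.0,"x":0.0,"y":0.0,"z":-0.026,"spin":0.0},{"hand":0.0,"x":0.0,"y":0.0,"z":-0.032,"spin":0.0}]'
python3 -m handwheel '[{"hand":0.0,"x":0.0,"y":0.0,"z":-0.005,"spin":0.0},{"hand":0.0,"x":0.0,"y":0.0,"z":-0.009,"spin":0.0},{"hand":0.0,"x":0.0,"y":0.0,"z":-0.009,"spin":0.0},{"hand":0.0,"x":0.0,"y":0.0,"z":-0.009,"spin":0.0}]'
```

```text
t: 2.35
eef_pos: [541.4, 9.2, 139.1]
tcp_rot: [-3.14, -0.001, -1.158]
ft_force: [-0.1, 0.8, 1.3]
opening: 0.004
t: 2.77
eef_pos: [540.9, 9.6, 106.5]
tcp_rot: [-3.141, -0.0, -1.158]
ft_force: [0.3, -0.2, 0.2]
opening: 0.002
t: 3.1
eef_pos: [540.8, 9.5, 97.5]
tcp_rot: [3.141, 0.0, -1.158]
ft_force: [0.8, -0.2, 0.2]
opening: 0.003
```

```bash
python3 -m handwheel '[{"hand":0.0,"x":0.0,"y":0.0,"z":-0.002,"spin":0.0},{"hand":0.0,"x":0.0,"y":0.0,"z":-0.003,"spin":0.0},{"hand":0.0,"x":0.0,"y":0.0,"z":-0.003,"spin":0.0}]'
python3 -m handwheel '[{"hand":0.0,"x":0.0,"y":0.0,"z":0.04,"spin":0.0},{"hand":0.0,"x":0.0,"y":0.0,"z":0.08,"spin":0.0},{"hand":0.0,"x":0.0,"y":0.0,"z":0.12,"spin":0.0},{"hand":0.0,"x":0.0,"y":0.0,"z":0.15,"spin":0.0},{"hand":0.0,"x":0.088,"y":0.288,"z":0.15,"spin":0.0},{"hand":0.0,"x":0.088,"y":0.288,"z":0.15,"spin":0.0},{"hand":0.0,"x":0.088,"y":0.288,"z":0.15,"spin":0.0},{"hand":0.0,"x":0.088,"y":0.288,"z":0.15,"spin":0.0},{"hand":0.0,"x":0.088,"y":0.288,"z":0.15,"spin":0.0},{"hand":0.0,"x":0.088,"y":0.288,"z":0.15,"spin":0.0},{"hand":0.0,"x":0.088,"y":0.288,"z":0.15,"spin":0.0},{"hand":0.0,"x":0.088,"y":0.288,"z":0.15,"spin":0.0},{"hand":0.0,"x":0.088,"y":0.288,"z":0.15,"spin":0.0},{"hand":0.0,"x":0.088,"y":0.288,"z":0.15,"spin":0.0}]'
python3 - <<'E'
from cell import *
import cv2
c=read_camera("scene");cv2.imwrite("pics/s1.png",cv2.resize(c["img"][:,:,::-1],(800,600),interpolation=cv2.INTER_CUBIC))
E
```

```text
t: 3.35
eef_pos: [541.1, 9.5, 96.1]
tcp_rot: [-3.14, -0.001, -1.158]
ft_force: [-3.9, 0.3, 14.9]
opening: 0.009
t: 4.52
eef_pos: [628.4, 297.4, 244.2]
tcp_rot: [3.141, -0.0, -1.157]
ft_force: [0.5, -0.8, -0.6]
opening: 0.003
```

View pics/s1.png

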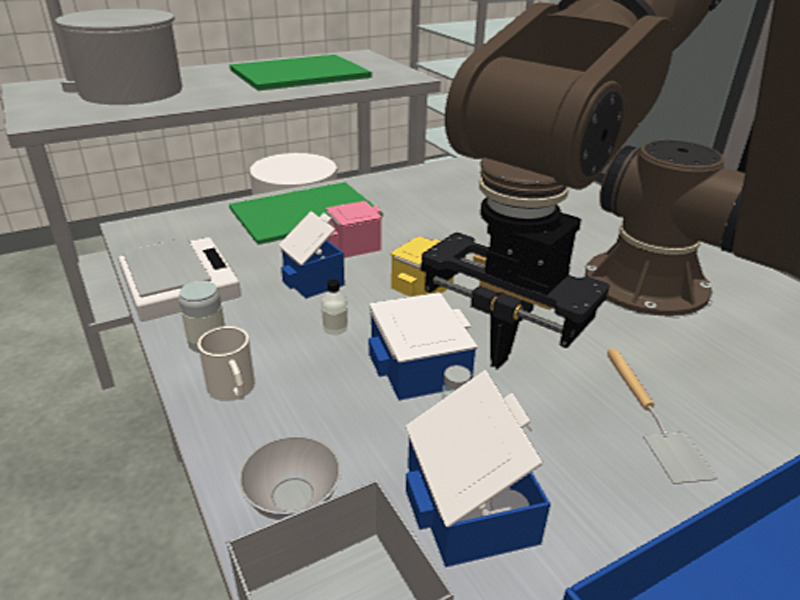

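Tub B's cover at (425,330) is flat and shut, and the small cover at (307,238) is still open. The gripper is now above cover A.

```bash
python3 -m handwheel '[{"hand":0.0,"x":0.0,"y":0.0,"z":-0.035,"spin":0.0},{"hand":0.0,"x":0.0,"y":0.0,"z":-0.065,"spin":0.0},{"hand":0.0,"x":0.0,"y":0.0,"z":-0.075,"spin":0.0},{"hand":0.0,"x":0.0,"y":0.0,"z":-0.085,"spin":0.0},{"hand":0.0,"x":0.0,"y":0.0,"z":-0.095,"spin":0.0},{"hand":0.0,"x":0.0,"y":0.0,"z":-0.105,"spin":0.0}]'
python3 -m handwheel '[{"hand":0.0,"x":0.0,"y":0.0,"z":-0.007,"spin":0.0},{"hand":0.0,"x":0.0,"y":0.0,"z":-0.014,"spin":0.0},{"hand":0.0,"x":0.0,"y":0.0,"z":-0.02,"spin":0.0},{"hand":0.0,"x":0.0,"y":0.0,"z":-0.026,"spin":0.0},{"hand":0.0,"x":0.0,"y":0.0,"z":-0.032,"spin":0.0}]'
python3 -m handwheel '[{"hand":0.0,"x":0.0,"y":0.0,"z":-0.005,"spin":0.0},{"hand":0.0,"x":0.0,"y":0.0,"z":-0.01,"spin":0.0},{"hand":0.0,"x":0.0,"y":0.0,"z":-0.012,"spin":0.0},{"hand":0.0,"x":0.0,"y":0.0,"z":-0.012,"spin":0.0}]'
```

```text
t: 5.07
eef_pos: [629.5, 297.1, 140.6]
tcp_rot: [-3.139, -0.0, -1.159]
ft_force: [0.4, 0.2, 1.8]
opening: 0.008
t: 5.48
eef_pos: [629.0, 297.8, 108.1]
tcp_rot: [-3.14, -0.0, -1.158]
ft_force: [0.8, -0.1, -0.1]
opening: 0.008
t: 5.82
eef_pos: [628.8, 297.5, 96.2]
tcp_rot: [-3.141, -0.0, -1.158]
ft_force: [-2.3, -0.5, 6.4]
opening: 0.004
```

Cover A has also snapped down. I'll lift off, move the arm clear towards the robot and check.

```bash
python3 -m handwheel '[{"hand":0.0,"x":0.0,"y":0.0,"z":0.04,"spin":0.0},{"hand":0.0,"x":0.0,"y":0.0,"z":0.08,"spin":0.0},{"hand":0.0,"x":0.0,"y":0.0,"z":0.12,"spin":0.0},{"hand":0.0,"x":0.0,"y":0.0,"z":0.16,"spin":0.0},{"hand":0.0,"x":-0.18,"y":0.03,"z":0.18,"spin":0.0},{"hand":0.0,"x":-0.18,"y":0.03,"z":0.18,"spin":0.0},{"hand":0.0,"x":-0.18,"y":0.03,"z":0.18,"spin":0.0},{"hand":0.0,"x":-0.18,"y":0.03,"z":0.18,"spin":0.0},{"hand":0.0,"x":-0.18,"y":0.03,"z":0.18,"spin":0.0},{"hand":0.0,"x":-0.18,"y":0.03,"z":0.18,"spin":0.0},{"hand":0.0,"x":-0.18,"y":0.03,"z":0.18,"spin":0.0},{"hand":0.0,"x":-0.18,"y":0.03,"z":0.18,"spin":0.0},{"hand":0.0,"x":-0.18,"y":0.03,"z":0.18,"spin":0.0}]'
python3 - <<'E'
from cell import *
import cv2
for n in("scene","top"):
    c=read_camera(n);cv2.imwrite(f"pics/{n}2.png",cv2.resize(c["img"][:,:,::-1],(800,600),interpolation=cv2.INTER_CUBIC))
E
```

```text
t: 6.9
eef_pos: [449.8, 327.3, 275.2]
tcp_rot: [3.141, -0.0, -1.159]
ft_force: [-0.2, -0.0, -0.3]
opening: 0.006
```

View pics/scene2.png

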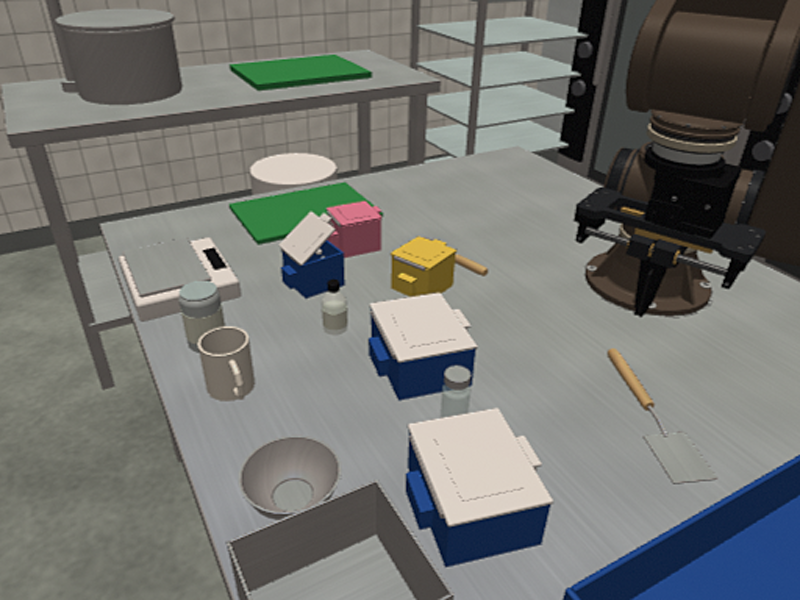

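View pics/top2.png

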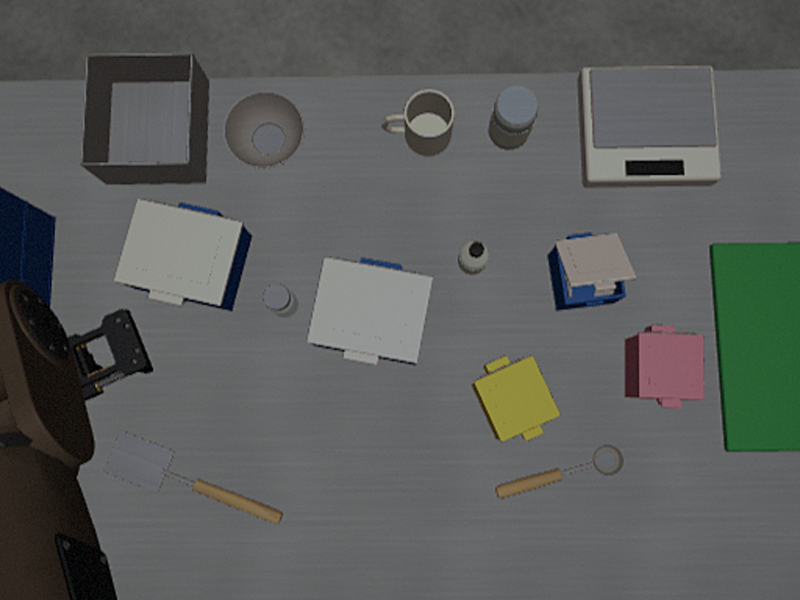

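Both large covers lie flat on their tubs, at (180,250) and (370,310) in the top view. The small cover at (595,260) is unchanged and open. The jar and bottle haven't moved, and the arm is clear.

```bash
python3 -c "
from cell import *
print(job_done())"
```

```text
the job is handed in; nothing more can be done
None
```

Both large tub covers are shut and the small tub's cover is still standing open. I pressed each large cover down with the closed fingertips, about 75 mm from the hinge, and handed the job in at about 7 s of the 40 s allowed.

- **Force:** at the end of each press the fingertips met firm resistance with the tip at about 82 mm, against the 83 mm given for a shut cover. The readings there were 15 N and 6 N.
- **Final pictures:** in both the scene and top views, taken after the arm had moved away, the large covers lie flat and stay shut. The small cover, the jar, the bottle and the pink and yellow look-alikes are where they were.
- **Disagreements:** no final check failed. One early move command was refused for incomplete rows, and nothing moved. The small cover's free corners agreed between the two views only to 4–6 mm, but I did not need them.

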